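Lock the riveting sled to its bracket with a linchpin

ROBOT

A 6-joint arm with a two-finger parallel gripper is mounted at the origin on the work surface. World frame = base frame: x ahead of the robot, y to its left, z up, the work surface at z = 0. Lengths are in m, angles in rad, forces in N, time in s.
With the tool pointing down it reaches from about 0.4 to 0.925 m from the base axis. Payload 12.5 kg.
Tool frame: the origin (TCP) lies midway between the tips of the shut fingers; the grasp point (between the pads) lies 19 mm behind it; y points along the fingers, z is the direction in which the jaws open and shut, and the axes are right-handed (so a half turn about y gives the same grasp; the last joint's range is limited). The gripper opens to 95 mm and grips with 3 to 60 N. Pads are 20 mm wide; open, the fingers measure 119 mm over their backs; the gripper's body (75 mm by 180 mm) begins 59 mm behind the grasp point.
Start: joints at [1.12, 0.491, 1.559, -0, 1.092, -0.106], TCP at [0.211, 0.588, 0.184] pointing down, gripper open.
Joint ranges: [-3.1, 3.1], [-0.84, 2.19], [0.05, 2.79], [-1.13, 4.28], [0.06, 2.93], [-2.69, 2.69]. Speed limits (rad/s): [2.22, 2.22, 2.79, 3.14, 3.14, 3.14].

INTERFACE

Orientations are given as a rotation vector (axis times angle).
In Python, from bench import manip gives the robot as it stands. The module is installed in compiled form; this text tells all that it offers.
- The arm moves only by the tool move_arm, never from a script. Its argument "increments" is a list of rows, each a list of 3 entries, a list of its own where there are three numbers: the shift along the world's x, y, z in m, then the turn, a rotation vector about the world's x, y, z in degrees, then the opening in per cent of the stroke, from 0 (shut) to 100 (fully open). In form: [[[tx, ty, tz], [wx, wy, wz], gripper], ...]. A call has 1 to 12 rows; each row shifts and turns the pose as measured when the row begins; what a row does not reach is not made up. A row lasts 1/10 s, in which the tool goes at most 50 mm and 8.59 degrees, less where a joint would pass 70% of its speed; a pose out of reach is approached as far as the arm can. A call with a gripper value outside its range is refused whole. The fingers move at their own pace and stop on an object; "force" is the grip in N (left out, the last holds). Time passes only in rows, so rows that do not move let the fingers close. It gives the time, the measured TCP pose, the force and the opening at its end, in the units of the state.
- manip.get_state(): the state, without advancing time (a new reading comes with each control period).
- manip.snapshot(name): name is "side" or "top"; returns (picture, depth): 400x640x3 uint8, red, green, blue; 400x640 float32, m along the optical axis (not along the pixel's ray), 0 where there is no reading.
- manip.camera_params(name): a dict with "fx", "fy", "cx", "cy" (pixels), "rvec" (rotation vector, rad) and "tvec" (3), from world to camera coordinates, as OpenCV has them. Camera axes: x right, y down, z forward; pixel columns grow to the right and rows downward; lengths in m; the calibration is good to about 2 mm. A picture is of the moment at which its call begins. camera_params takes no time and is no camera call.
- manip.sign_off(): hands the job in, once; it reports no verdict.
The state is a dict: "clock": time; "joints": joint angles; "joint_vel": joint speeds; "joint_efforts": joint torques, N m; "tcp_pos": TCP position; "tool_rot": TCP orientation; "wrist_force": force on the tool from outside, world axes, zero at the start; "moment": the same for the moment, N m; "gripper_width": opening from 0.0 (shut) to 1.0 (fully open).
Only numpy, scipy, OpenCV 4.12 (cv2) and the standard library are available. Lean on these libraries where they do the work, as an engineer would, in place of code of your own. Each camera call takes 0.05 s, during which the arm holds its last target. There are 200 camera calls.

TASK

Take the linchpin (the pin with the hinged wire ring) from its rest, push it through the bracket and the sled's sprung tongue from the side with the little shelf, ring uppermost, until its head is fully home, and only then swing its sprung ring over the far end of the pin and press its tab until the ring snaps past the pin end and is down at its stop. Let go with the ring locked and the head still fully home against the bracket: if the pressing has worked the pin back, push it home again. Go by feel, never pushing harder than about 25 N, and leave the other things on the bench where they are.

Things in the scene. Friction and masses are not known exactly. Their poses are not given: they have to be found in the camera images.
- bore (a point): centre of the mouth of the cross hole (round, 14 mm) in the bracket, on the outer face of its first lug, 75 mm above the bench. x (level) points into the hole, the way the pin goes in; z is up. The lugs occupy x = 0 to 8 and 22 to 30 mm, are 32 mm wide and reach 17 mm above this point
- bracket: the bracket: green steel, screwed to the bench, base plate 80 x 70 x 10 mm with two upright lugs 8 mm thick. Origin at bench level midway between the lugs, 15 mm along +x from the bore's mouth; axes as bore. The sled with its rails and return spring lies on its -y side (to 190 mm), under 55 mm high
- pin_grip (a point): centre of the linchpin's tail, the dark steel bar to grip: 30 mm long (x), 14 mm wide (y), 16 mm high (z), across its y. Axes of the linchpin: x along the pin towards its nose, z up (ring side), level on the rest at about 46 mm above the bench. The tail stands free of the rest on both sides and below (base plate of the rest 8 mm high).
- pin_face (a point): point on the linchpin's axis in the front face of its head, which must come to rest against the first lug; 31 mm along +x from pin_grip. The head (16 mm long, 24 mm wide, 20 mm high) lies behind it, the shank (12 mm thick) before it.
- pin_tip (a point): end of the linchpin's nose, 58 mm along +x from pin_face. The last 12 mm taper from 12 mm to 8 mm thickness with a ball end of radius 4 mm.
- linchpin: the whole linchpin, steel, about 0.18 kg with its ring; origin and axes as pin_face
- ring (a joint): angle (rad) of the wire ring about its hinge across the pin's head (along y, 8 mm behind pin_face): 0 = in line with the pin, positive = raised, lower stop -0.16 = locked (end bar 11 mm below the axis). Stays where left (0.03 N m friction). From about +0.06 to -0.06 its end bar is forced past the pin's ball end, the ring stretching 2 mm against its spring: 5 to 10 N on the tab
- bow: the ring's wire loop, 5 mm wire, 59 mm wide over all; origin on the hinge axis, x along the ring towards its end bar (67 mm from the hinge), y as the linchpin's y
- tab (a point): centre of the press tab on the ring's end bar, 83 mm from the hinge: flat, 4 mm thick, 18 mm wide (y), from 68 to 94 mm from the hinge, so its outer part stays clear of the pin end (66 mm from the hinge); axes as bow
- rest: black plastic rest (screwed down) that holds the linchpin at the start; origin at bench level below pin_face, x along the pin: a pad under the head and a fork at x = 30 to 38 mm, up to 51 mm high, open upwards
- rest2: the same rest, holding a plain headed pin without a ring
- plainpin: plain pin with a square head and no ring, 78 mm long, 12 mm thick, on rest2: not to be used or moved
- wrench: bystander: wrench, 160 mm
- driver: bystander: screwdriver, 170 mm
- bottle: bystander: bottle 56 mm across, 150 mm tall
- collar: bystander: steel collar 44 mm across, 18 mm high
- block: bystander: steel block 50 x 35 x 30 mm
- tongue (a point): where the 14 mm hole of the sled's steel tongue must come: on the bore's axis midway between the lugs, 15 mm past the mouth; axes as bore. The tongue (12 mm thick, 14 mm above this) is held 2.5 mm off along -y by the sled's return spring (10.5 N). The pin's tapered nose wedges it into line, then it drags on the pin: pushing home takes some 8 to 16 N all the way
- shelf (a point): middle of the top of the bracket's small shelf, 28 mm wide (y), sticking out 12 mm in front of the first lug, its top 11.5 mm below the bore's axis; the flat underside of the pin's head goes over it, so the head cannot turn
There are look-alikes about, which are no part of the job. Of the things like the linchpin, leave any that is yellow; of the rest the smaller one is meant.

How it is judged:
By the outcome, as a careful person would: the job done as asked, in the order asked, and still so for the second after the job is handed in, with the robot touching nothing.
It also fails if it takes over 64 s, if anything falls off the work surface, if the arm or the gripper's body presses on something with over 40 N, if the wrist force passes 120 N, or if a joint passes its speed limit or range.

## Working session

There is one attempt and no reset: what is moved stays moved. The work goes in short steps, Python scripts to look and compute and a tool call to move; the robot and the scene stay as the last step left them, time stands still between calls to the robot, and variables do not carry over. Pictures are saved under pics/ and viewed, about 8 in all and at most 12, crops included, and the job is handed in when it is done.

Besides the shell and the picture viewer there is one more tool, called after "Request:" as name(argument=value, ...) on one line, values as JSON. move_arm: Moves the arm, as the interface text tells. Its arguments: {"type":"object","properties":{"increments":{"type":"array"},"force":{"type":"number"}},"required":["increments"]}

```bash
mkdir -p pics
cat > h.py <<'E'
import numpy as np, cv2
from bench import manip
def cam(n):
    p=manip.camera_params(n);R=cv2.Rodrigues(np.array(p['rvec'],float))[0];return p,R,np.array(p['tvec'],float).ravel()
def snap(n,f):
    a,d=manip.snapshot(n);cv2.imwrite(f'pics/{f}.png',a[:,:,::-1]);np.save(f'pics/{f}.npy',d);return a,d
def w(n,u,v,d):
    p,R,t=cam(n);return R.T@(np.array([(u-p['cx'])/p['fx']*d,(v-p['cy'])/p['fy']*d,d])-t)
def wz(n,u,v,z):
    p,R,t=cam(n);r=R.T@np.array([(u-p['cx'])/p['fx'],(v-p['cy'])/p['fy'],1]);c=-R.T@t;return c+r*(z-c[2])/r[2]
def proj(n,X):
    p,R,t=cam(n);c=R@np.array(X,float)+t;return np.round([p['fx']*c[0]/c[2]+p['cx'],p['fy']*c[1]/c[2]+p['cy']],1)
def crop(f,u0,v0,u1,v1,s,o):
    a=cv2.imread(f'pics/{f}.png')[v0:v1,u0:u1];cv2.imwrite(f'pics/{o}.png',cv2.resize(a,None,fx=s,fy=s,interpolation=cv2.INTER_CUBIC))
def xyz(n,d):
    p,R,t=cam(n);v,u=np.mgrid[0:d.shape[0],0:d.shape[1]]
    P=np.stack([(u-p['cx'])/p['fx']*d,(v-p['cy'])/p['fy']*d,d],-1);return (P-t)@R
E
python3 - <<'E'
from h import *
for n in('top','side'):
    snap(n,n+'0');p,R,t=cam(n);print(n,p['fx'],-R.T@t,R[2])
s=manip.get_state();print(s)
a=cv2.imread('pics/top0.png');b=cv2.imread('pics/side0.png')
E
```

```text
top 385.1183365870634 [ 0.41780512 -0.04390966  1.13619293] [ 0.11158189 -0.00336272 -0.99374955]
side 391.12613109996096 [ 0.11710044 -0.52832228  0.67263035] [ 0.48020337  0.54650171 -0.68610539]
{'clock': 0.1, 'joints': array([ 1.12037826e+00,  4.91479310e-01,  1.55938068e+00,  3.01600423e-05,
        1.09167149e+00, -1.05618752e-01]), 'joint_vel': array([-2.15781223e-04, -8.81975272e-04, -2.26448489e-03, -3.18784203e-04,
       -8.77742254e-05,  6.90464823e-04]), 'joint_efforts': array([ 1.78953687e-03, -6.13621402e+01, -2.58605880e+01,  6.93366048e-02,
        4.71217255e-02, -6.20587298e-05]), 'tcp_pos': array([0.21113567, 0.58801177, 0.1836353 ]), 'tool_rot': array([-1.55470572,  0.2708298 , -0.27038279]), 'wrist_force': array([ 1.00881758, -1.02442473, -1.19510933]), 'moment': array([-0.04247561,  0.0012375 ,  0.02202772]), 'gripper_width': 0.9986184047015237}
```

View pics/top0.png

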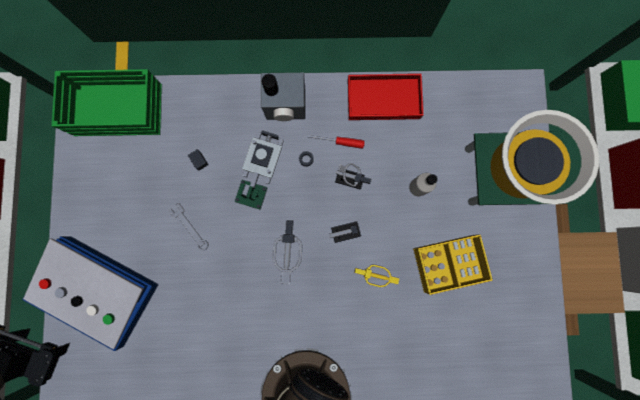

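View pics/side0.png

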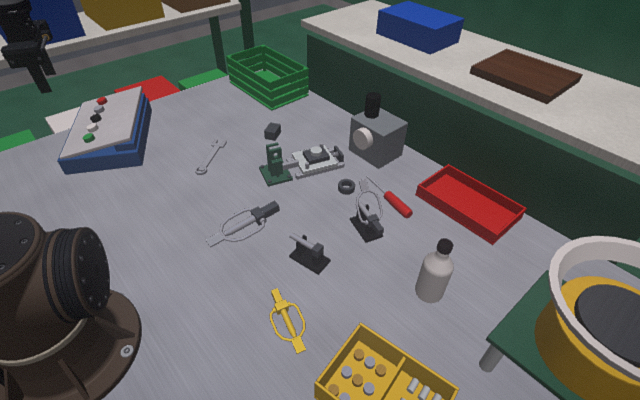

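The target linchpin is at top (350,175), with its ring raised. The bracket is at (252,190) and the sled lies up the image from it. A larger grey look-alike is at (288,250), a yellow one at (378,275) and the plain pin at (345,232). Next I'll enlarge the pin and bracket.

Run:
```python
from h import *
a=cv2.imread('pics/top0.png');b=cv2.imread('pics/side0.png')
r=lambda x:cv2.resize(x,(400,300),interpolation=cv2.INTER_CUBIC)
t=np.vstack([np.hstack([r(a[125:215,225:345]),r(a[150:210,320:400])]),np.hstack([r(b[130:205,250:350]),r(b[180:255,330:430])])])
cv2.imwrite('pics/c1.png',t)
```

```text
(no output)
```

View pics/c1.png

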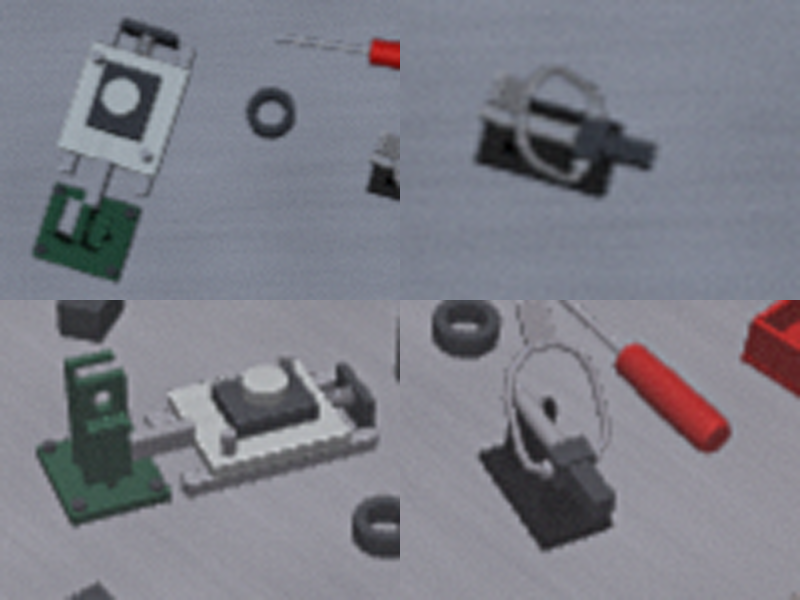

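Run:
```python
from h import *
for n in('top','side'):
    im=cv2.imread(f'pics/{n}0.png')[:,:,::-1].astype(int);d=np.load(f'pics/{n}0.npy');P=xyz(n,d)
    g=(im[...,1]>im[...,0]+12)&(im[...,1]>im[...,2]+5)&(d>0)
    c=wz('top',252,192,0.0)
    near=np.hypot(P[...,0]-c[0],P[...,1]-c[1])<0.09
    m=g&near&(P[...,2]>-0.005)&(P[...,2]<.11)
    print(n,'green',m.sum(),c)
    pl=m&(P[...,2]<.02)
    print(' rect',cv2.minAreaRect(P[pl][:,:2].astype(np.float32)*1000),'z',np.median(P[pl][:,2]))
    lu=m&(P[...,2]>.084);print(' lug',cv2.minAreaRect(P[lu][:,:2].astype(np.float32)*1000),lu.sum(),P[lu][:,2].max())
    c=wz('top',352,176,0.04)
    near=(np.hypot(P[...,0]-c[0],P[...,1]-c[1])<0.09)
    k=near&(P[...,2]>.02)&(P[...,2]<.2)&(d>0)
    vs,us=np.nonzero(k)
    print(n,c)
    if n=='top':
        for v,u in zip(vs,us):
            print(u,v,np.round(P[v,u]*1000).astype(int),im[v,u].sum()//3,end=' | ')
```

```text
top green 452 [0.57783692 0.15143976 0.        ]
 rect ((570.288330078125, 154.35598754882812), (78.75950622558594, 67.10974884033203), 71.2187728881836) z 0.009955205898786259
 lug ((570.3338012695312, 153.56578063964844), (30.703283309936523, 30.390670776367188), 72.02365112304688) 66 0.09638729052584089
top [ 0.61401929 -0.14383151  0.04      ]
349 163 [ 641 -131   95] 122 | 350 163 [ 641 -135   92] 117 | 351 163 [ 642 -138   88] 114 | 352 163 [ 643 -141   85] 116 | 353 163 [ 644 -144   78] 122 | 340 164 [ 633 -105  118] 139 | 341 164 [ 633 -108  118] 134 | 348 164 [ 638 -129   95] 120 | 349 164 [ 638 -132   92] 107 | 350 164 [ 638 -134   93] 100 | 351 164 [ 640 -138   86] 95 | 352 164 [ 639 -140   87] 98 | 353 164 [ 641 -144   80] 108 | 354 164 [ 642 -147   75] 116 | 340 165 [ 630 -105  121] 129 | 341 165 [ 631 -108  117] 117 | 342 165 [ 631 -111  114] 117 | 347 165 [ 635 -126   94] 121 | 348 165 [ 635 -128   97] 113 | 353 165 [ 639 -144   75] 99 | 354 165 [ 639 -147   74] 102 | 355 165 [ 639 -150   74] 109 | 356 165 [ 641 -154   65] 122 | 339 166 [ 628 -102  118] 119 | 340 166 [
[... 8576 characters left out ...]
2 -191   46] 52 | 350 184 [ 586 -135   69] 97 | 351 184 [ 586 -138   70] 84 | 352 184 [ 587 -141   62] 61 | 354 184 [ 589 -148   51] 85 | 355 184 [ 589 -151   50] 113 | 356 184 [ 589 -154   49] 90 | 351 185 [ 585 -138   61] 74 | 352 185 [ 584 -141   62] 92 | 353 185 [ 585 -144   59] 91 | 354 185 [ 586 -148   53] 110 | 355 185 [ 586 -151   51] 104 | side green 369 [0.57783692 0.15143976 0.        ]
 rect ((570.4336547851562, 151.62940979003906), (77.82405090332031, 67.65657806396484), 71.866455078125) z 0.008278367860480862
 lug ((571.2625732421875, 153.33163452148438), (32.58890151977539, 28.54707908630371), 70.46232604980469) 44 0.09220059517799567
side [ 0.61401929 -0.14383151  0.04      ]
```

Run:
```python
from h import *
for n in('top','side'):
    im=cv2.imread(f'pics/{n}0.png')[:,:,::-1].astype(int);d=np.load(f'pics/{n}0.npy');P=xyz(n,d)
    g=(d>0)&(np.hypot(P[...,0]-.605,P[...,1]+.155)<.075)
    m=g&(P[...,2]>.045)&(P[...,2]<.062)&(im.sum(-1)<225)&(P[...,1]<-.15)
    Q=P[m]*1000
    print(n,m.sum())
    for a in (72,73,74,75):
        u=np.array([np.cos(np.radians(a)),np.sin(np.radians(a))]);s=Q[:,:2]@u;t=Q[:,:2]@[-u[1],u[0]]
        # tail: s in lowest 27
        s0=np.percentile(s,1);k=s<s0+26; hh=s>s0+32
        print(a,'s',s0,s.max(),'tail t',np.percentile(t[k],[3,50,97]).round(1),'head t',np.percentile(t[hh],[3,50,97]).round(1),'z',np.median(Q[:,2]))
    m=g&(P[...,2]>.044)&(P[...,2]<.056)&(P[...,1]>-.147)&(P[...,1]<-.100)
    L=cv2.fitLine((P[m][:,:2]*1000).astype(np.float32),cv2.DIST_HUBER,0,.01,.01).ravel();print('shank',L,np.degrees(np.arctan2(L[1],L[0])),m.sum())
s=manip.get_state();print(cv2.Rodrigues(s['tool_rot'])[0].round(3))
```

```text
top 94
72 s 0.7407470992809388 44.28138673376934 tail t [-633.1 -626.3 -621.2] head t [-636.7 -625.9 -616.2] z 54.50647483021005
73 s -10.121908756067423 33.35017131586842 tail t [-633.3 -626.4 -621.5] head t [-637.3 -626.6 -616.7] z 54.50647483021005
74 s -20.981481379955618 22.408797112714257 tail t [-633.4 -626.3 -621.6] head t [-637.7 -627.1 -617. ] z 54.50647483021005
75 s -31.83466284136326 11.460596972880733 tail t [-633.3 -626.  -621.3] head t [-637.2 -627.3 -617.1] z 54.50647483021005
shank [ 2.6804799e-01  9.6340555e-01  6.1786908e+02 -1.2364834e+02] 74.45185 66
side 55
72 s -1.6244490589342235 42.362948868076955 tail t [-633.  -622.7 -620.9] head t [-634.  -617.2 -616.1] z 49.749592710639476
73 s -12.577898356598029 31.598683241196163 tail t [-632.9 -622.7 -620.9] head t [-623.3 -617.6 -616.6] z 49.749592710639476
74 s -23.527516304577635 20.82479234929675 tail t [-632.6 -622.6 -620.7] head t [-623.4 -618.  -616.9] z 49.749592710639476
75 s -34.46996754317462 10.044558023913476 tail t [-632.2 -622.4 -620.4] head t [-623.4 -618.1 -617. ] z 49.749592710639476
shank [ 3.6932948e-01  9.2929852e-01  6.1758734e+02 -1.2487256e+02] 68.32572 103
[[ 0.941 -0.     0.338]
 [-0.338 -0.001  0.941]
 [-0.    -1.    -0.001]]
```

The pin points along about 74° yaw, with pin_grip ≈ (0.601, -0.180, 0.046) and the tail top at z ≈ 54 mm as expected. The bracket centre is ≈ (0.5703, 0.1535) at about 71.5° yaw, so the bore mouth is ≈ (0.5655, 0.139). Now moving over.

Request:
move_arm(increments=[[[0.0195,-0.0384,0],[0,0,-7.2],100],[[0.0195,-0.0384,0],[0,0,-7.2],100],[[0.0195,-0.0384,0],[0,0,-7.2],100],[[0.0195,-0.0384,0],[0,0,-7.2],100],[[0.0195,-0.0384,0],[0,0,-7.2],100],[[0.0195,-0.0384,0],[0,0,-7.2],100],[[0.0195,-0.0384,0],[0,0,-7.2],100],[[0.0195,-0.0384,0],[0,0,-7.2],100],[[0.0195,-0.0384,0],[0,0,-7.2],60],[[0.0195,-0.0384,0],[0,0,-7.2],60],[[0.0195,-0.0384,0],[0,0,-7.2],60],[[0.0195,-0.0384,0],[0,0,-7.2],60]], force=40)

```text
clock: 1.3
tcp_pos: [0.447, 0.1117, 0.1807]
tool_rot: [-1.035, 1.454, -1.448]
wrist_force: [0.9, 0.0, -0.8]
gripper_width: 0.72
```

```bash
cat > st.py <<'E'
import sys
from h import *
s=manip.get_state();R=cv2.Rodrigues(s['tool_rot'])[0]
# tool x yaw vs axis; tilt of y from -z
print('t',round(s['clock'],2),'tcp',(s['tcp_pos']*1000).round(1),'jaw z',np.degrees(np.arctan2(R[1,2],R[0,2])).round(2),'fingers',R[:,1].round(4),'F',s['wrist_force'].round(1),'w',round(float(s['gripper_width'])*95,1),'j6',s['joints'][5].round(2))
for a in sys.argv[1:]:
    T=np.array(eval(a));print('delta',(T-s['tcp_pos']*1000).round(1))
E
python3 st.py "[600.8,-180.4,180]"
```

```text
t 1.3 tcp [447.  111.7 180.7] jaw z -19.09 fingers [-0.004   0.0013 -1.    ] F [ 0.9  0.  -0.8] w 68.4 j6 0.43
delta [ 153.8 -292.1   -0.7]
```

Request:
move_arm(increments=[[[0.0192,-0.0365,0],[0,0,0.3],60],[[0.0192,-0.0365,0],[0,0,0.3],60],[[0.0192,-0.0365,0],[0,0,0.3],60],[[0.0192,-0.0365,0],[0,0,0.3],60],[[0.0192,-0.0365,0],[0,0,0.3],60],[[0.0192,-0.0365,0],[0,0,0.3],60],[[0.0192,-0.0365,0],[0,0,0.3],60],[[0.0192,-0.0365,0],[0,0,0.3],60],[[0,0,0],[0,0,0],60],[[0,0,0],[0,0,0],60]])

```text
clock: 2.3
tcp_pos: [0.6048, -0.1993, 0.1774]
tool_rot: [-1.057, 1.435, -1.423]
wrist_force: [0.2, 0.0, 0.1]
gripper_width: 0.6
```

```bash
python3 st.py "[600.8,-180.4,27]"
```

```text
t 2.3 tcp [ 604.8 -199.3  177.4] jaw z -17.28 fingers [-0.0081  0.0025 -1.    ] F [0.2 0.  0.1] w 57.0 j6 -0.12
delta [  -4.    18.9 -150.4]
```

Request:
move_arm(increments=[[[-0.002,0.009,-0.01],[-0.14,-0.46,1.3],60],[[-0.002,0.0099,-0.02],[0,0,0],60],[[0,0,-0.03],[0,0,0],60],[[0,0,-0.03],[0,0,0],60],[[0,0,0],[0,0,0],60],[[0,0,0],[0,0,0],60]])

```text
clock: 2.9
tcp_pos: [0.5988, -0.1746, 0.0865]
tool_rot: [-1.066, 1.408, -1.408]
wrist_force: [-0.2, -0.3, 0.5]
gripper_width: 0.598
```

```bash
python3 st.py "[600.8,-180.4,28]"
```

```text
t 2.9 tcp [ 598.8 -174.6   86.5] jaw z -15.72 fingers [ 4.e-04  2.e-04 -1.e+00] F [-0.2 -0.3  0.5] w 56.8 j6 -0.12
delta [  2.   -5.8 -58.5]
```

Request:
move_arm(increments=[[[0.001,-0.004,-0.015],[0,0,-0.2],60],[[0.001,-0.002,-0.015],[0,0,0],60],[[0,0,-0.014],[0,0,0],60],[[0,0,-0.01],[0,0,0],60],[[0,0,0],[0,0,0],60],[[0,0,0],[0,0,0],60]])

```text
clock: 3.5
tcp_pos: [0.602, -0.1812, 0.0311]
tool_rot: [-1.062, 1.407, -1.413]
wrist_force: [-0.8, 0.6, 0.2]
gripper_width: 0.6
```

```bash
python3 st.py "[600.8,-180.4,28]"
python3 - <<'E'
from h import *
a,d=snap('top','t1');b,_=snap('side','s1')
r=lambda x:cv2.resize(x,(400,300),interpolation=cv2.INTER_CUBIC)
cv2.imwrite('pics/c2.png',np.hstack([r(a[140:215,320:420]),r(b[160:250,320:440])])[:,:,::-1])
E
```

```text
t 3.5 tcp [ 602.  -181.2   31.1] jaw z -15.93 fingers [ 0.004  -0.0014 -1.    ] F [-0.8  0.6  0.2] w 57.0 j6 -0.12
delta [-1.2  0.8 -3.1]
```

View pics/c2.png

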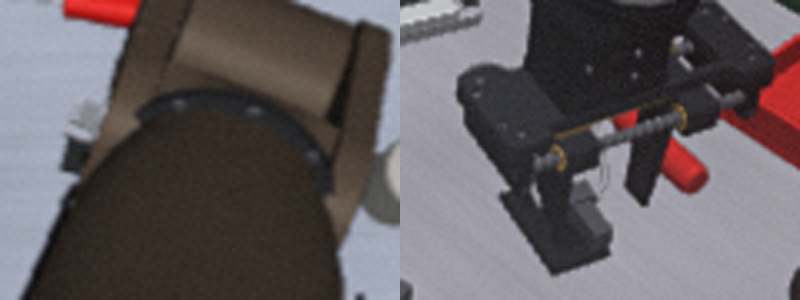

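The open fingers straddle the tail, with the head ahead of them and the ring clear. Closing now.

Request:
move_arm(increments=[[[-0.001,0.0005,-0.002],[0.08,0.23,0],0],[[0,0,0],[0,0,0],0],[[0,0,0],[0,0,0],0],[[0,0,0],[0,0,0],0],[[0,0,0],[0,0,0],0],[[0,0,0],[0,0,0],0],[[0,0,0],[0,0,0],0]], force=55)

```text
clock: 4.3
tcp_pos: [0.6018, -0.1808, 0.031]
tool_rot: [-1.063, 1.408, -1.413]
wrist_force: [-0.6, 0.2, 0.8]
gripper_width: 0.069
```

```bash
python3 st.py
```

```text
t 4.3 tcp [ 601.8 -180.8   31. ] jaw z -15.91 fingers [ 0.0026 -0.0011 -1.    ] F [-0.6  0.2  0.8] w 6.5 j6 -0.12
```

Request:
move_arm(increments=[[[0,0,0],[0,0,0],0],[[0,0,0],[0,0,0],0],[[0,0,0],[0,0,0],0]])

```text
clock: 4.6
tcp_pos: [0.6017, -0.1808, 0.031]
tool_rot: [-1.063, 1.408, -1.413]
wrist_force: [-0.4, 0.3, 0.3]
gripper_width: 0.005
```

```bash
python3 st.py
python3 - <<'E'
from h import *
b,_=snap('side','s2')
r=lambda x:cv2.resize(x,(640,480),interpolation=cv2.INTER_CUBIC)
cv2.imwrite('pics/c3.png',r(b[170:245,330:430])[:,:,::-1])
E
```

```text
t 4.6 tcp [ 601.7 -180.8   31. ] jaw z -15.91 fingers [ 0.0025 -0.001  -1.    ] F [-0.4  0.3  0.3] w 0.5 j6 -0.12
```

View pics/c3.png

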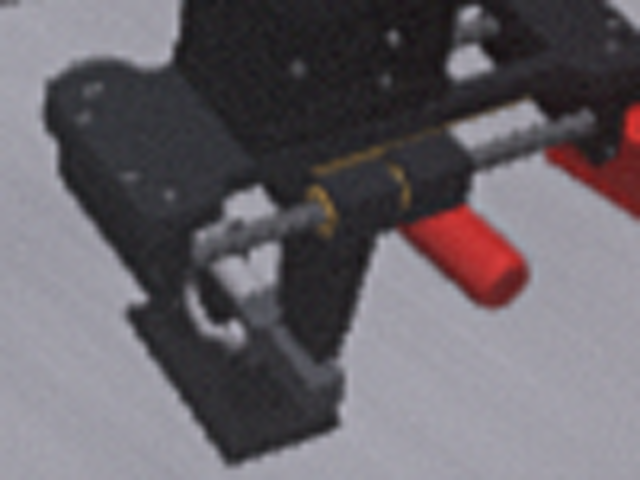

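Run:
```python
from h import *
s=manip.get_state();R=cv2.Rodrigues(s['tool_rot'])[0];T=s['tcp_pos']
for off in (0,-.019,-.04,-.06): 
    q=proj('side',T+R[:,1]*off);print(off,q,'crop',(q-[330,170])*6.4)
for n,X in dict(grip=(.6008,-.1804,.046),face=(.6094,-.1506,.046),tip=(.6254,-.0948,.046),restorig=(.6094,-.1506,0)).items():
    q=proj('side',X);print(n,q,(q-[330,170])*6.4,'top',proj('top',X))
d0=np.load('pics/side0.npy');d=np.load('pics/s2.npy');P=xyz('side',d);P0=xyz('side',d0)
# dark fingers points: changed closer region
for v in range(205,232,3):
    print(v,[tuple((P[v,u]*1000).astype(int)) for u in range(368,386,3)])
print('tail pixels before'); 
for v in range(216,234,3):
    print(v,[tuple((P0[v,u]*1000).astype(int)) for u in range(364,386,3)])
```

```text
0 [376.1 231.4] crop [295.04 392.96]
-0.019 [377.1 225.5] crop [301.44 355.2 ]
-0.04 [378.2 218.8] crop [308.48 312.32]
-0.06 [379.3 212.2] crop [315.52 270.08]
grip [376.4 226.8] [296.96 363.52] top [365.1 180. ]
face [369.2 217.5] [250.88 304.  ] top [354.6 177.2]
tip [356.5 201.2] [169.6  199.68] top [335. 172.]
restorig [367.1 231.4] [237.44 392.96] top [353.1 179.9]
205 [(np.int64(544), np.int64(-192), np.int64(156)), (np.int64(551), np.int64(-195), np.int64(154)), (np.int64(556), np.int64(-198), np.int64(153)), (np.int64(562), np.int64(-200), np.int64(151)), (np.int64(569), np.int64(-202), np.int64(148)), (np.int64(570), np.int64(-208), np.int64(152))]
208 [(np.int64(542), np.int64(-195), np.int64(152)), (np.int64(673), np.int64(-102), np.int64(-1)), (np.int64(592), np.int64(-172), np.int64(102)), (np.int64(590), np.int64(-181), np.int64(111)), (np.int64(589), np.int64(-189), np.int64(116)), (np.int64(571), np.int64(-209), np.int64(144))]
211 [(np.int64(620), np.int64(-136), np.int64(48)), (np.int64(666), np.int64(-109), np.int64(-1)), (np.int64(594), np.int64(-172), np.int64(9
[... 3466 characters left out ...]
4(598), np.int64(-157), np.int64(25)), (np.int64(599), np.int64(-164), np.int64(29)), (np.int64(598), np.int64(-173), np.int64(37)), (np.int64(595), np.int64(-183), np.int64(49)), (np.int64(598), np.int64(-189), np.int64(51)), (np.int64(601), np.int64(-194), np.int64(54)), (np.int64(650), np.int64(-169), np.int64(-1))]
231 [(np.int64(599), np.int64(-149), np.int64(7)), (np.int64(597), np.int64(-159), np.int64(16)), (np.int64(601), np.int64(-164), np.int64(17)), (np.int64(608), np.int64(-167), np.int64(15)), (np.int64(593), np.int64(-186), np.int64(42)), (np.int64(593), np.int64(-193), np.int64(48)), (np.int64(601), np.int64(-195), np.int64(44)), (np.int64(643), np.int64(-175), np.int64(-2))]
```

Run:
```python
from h import *
d0=np.load('pics/side0.npy');P0=xyz('side',d0)
for f in ('s1','s2'):
    d=np.load(f'pics/{f}.npy');P=xyz('side',d)
    new=(d>0)&(d<d0-.006)
    print(f)
    R=[]
    s=manip.get_state();T=s['tcp_pos'];u=np.array([.2756,.9613]);n=np.array([-.9613,.2756])
    Q=P[new];rel=Q[:,:2]-T[:2];S=np.c_[rel@u,rel@n,Q[:,2]]*1000
    for z in range(20,120,8):
        k=(S[:,2]>=z)&(S[:,2]<z+8)&(abs(S[:,0])<60)&(abs(S[:,1])<100)
        if k.sum():print(z,k.sum(),'along',S[k,0].min().round(),S[k,0].max().round(),'across',sorted(S[k,1].round().astype(int))[::max(1,k.sum()//12)])
```

```text
s1
52 2 along -10.0 -6.0 across [np.int64(-33), np.int64(-30)]
60 30 along -13.0 9.0 across [np.int64(-32), np.int64(-31), np.int64(-30), np.int64(-30), np.int64(-29), np.int64(-29), np.int64(-29), np.int64(-28), np.int64(-28), np.int64(31), np.int64(32), np.int64(32), np.int64(32), np.int64(33), np.int64(33)]
68 40 along -14.0 8.0 across [np.int64(-35), np.int64(-32), np.int64(-30), np.int64(-30), np.int64(-29), np.int64(-29), np.int64(-29), np.int64(-28), np.int64(30), np.int64(32), np.int64(35), np.int64(35), np.int64(36), np.int64(36)]
76 46 along -13.0 10.0 across [np.int64(-35), np.int64(-33), np.int64(-30), np.int64(-30), np.int64(-30), np.int64(-29), np.int64(-29), np.int64(-29), np.int64(28), np.int64(33), np.int64(35), np.int64(36), np.int64(36), np.int64(36), np.int64(36), np.int64(36)]
84 48 along -14.0 10.0 across [np.int64(-36), np.int64(-30), np.int64(-30), np.int64(-29), np.int64(-29), np.int64(-29), np.int64(-28), np.int64(30), np.int64(35), np.int64(36), np.int64(37), np.int64(37)]
92 52 along -14.0 9.0 across [np.int64(-37), np.int64(-35), np.int64(-31), np.int64(-
[... 2024 characters left out ...]
 np.int64(9), np.int64(10), np.int64(10), np.int64(10), np.int64(10)]
100 32 along -14.0 7.0 across [np.int64(-10), np.int64(-8), np.int64(-7), np.int64(-3), np.int64(-2), np.int64(-1), np.int64(3), np.int64(3), np.int64(5), np.int64(8), np.int64(10), np.int64(10), np.int64(11), np.int64(11), np.int64(11), np.int64(11)]
108 32 along -13.0 2.0 across [np.int64(-11), np.int64(-9), np.int64(-6), np.int64(-5), np.int64(-2), np.int64(1), np.int64(5), np.int64(7), np.int64(9), np.int64(9), np.int64(10), np.int64(11), np.int64(11), np.int64(11), np.int64(12), np.int64(12)]
116 7 along -13.0 -5.0 across [np.int64(9), np.int64(11), np.int64(12), np.int64(12), np.int64(12), np.int64(12), np.int64(13)]
```

The depth data shows the real fingertips at z ≈ 59 mm while the TCP reading is 31 mm, so they closed just above the tail. The tool really ends about 28 mm short of the reported TCP. I'll trust the camera, open the fingers and go lower by feel.

Request:
move_arm(increments=[[[0,0,0],[0,0,0],50],[[0,0,0],[0,0,0],50],[[0,0,0],[0,0,0],50],[[0,0,0],[0,0,0],50],[[0,0,0],[0,0,0],50],[[0,0,0],[0,0,0],50],[[0,0,-0.008],[0,0,0],50],[[0,0,-0.008],[0,0,0],50],[[0,0,-0.004],[0,0,0],50],[[0,0,0],[0,0,0],50]])

```text
clock: 5.65
tcp_pos: [0.6015, -0.1807, 0.0087]
tool_rot: [-1.064, 1.409, -1.412]
wrist_force: [0.8, -0.3, 0.0]
gripper_width: 0.503
```

```bash
python3 st.py
cat > tip.py <<'E'
from h import *
import sys
d0=np.load('pics/side0.npy');a,d=snap('side',sys.argv[1]);P=xyz('side',d);new=(d>0)&(d<d0-.006)
T=manip.get_state()['tcp_pos'];u=np.array([.2756,.9613]);n=np.array([-.9613,.2756])
Q=P[new];rel=Q[:,:2]-T[:2];S=np.c_[rel@u,rel@n,Q[:,2]]*1000;S=S[(abs(S[:,0])<40)&(abs(S[:,1])<70)&(S[:,2]<90)]
for lo,hi in((-70,0),(0,70)):
    k=S[(S[:,1]>=lo)&(S[:,1]<hi)];print('finger',lo,'low z',np.sort(k[:,2])[:8].round(),'across',np.percentile(k[:,1],[5,50,95]).round(),'along',np.percentile(k[:,0],[5,95]).round())
E
python3 tip.py s3
```

```text
t 5.65 tcp [ 601.5 -180.7    8.7] jaw z -15.91 fingers [ 1.9e-03 -8.0e-04 -1.0e+00] F [ 0.8 -0.3  0. ] w 47.8 j6 -0.12
finger -70 low z [ 1.  2. 37. 39. 39. 40. 40. 40.] across [-32. -25. -23.] along [-12.   8.]
finger 0 low z [ 1.  3. 35. 39. 39. 40. 40. 40.] across [25. 31. 34.] along [-13.   8.]
```

Request:
move_arm(increments=[[[0,0,-0.005],[0,0.1,0],50],[[0,0,-0.005],[0,0,0],50],[[0,0,0],[0,0,0],0],[[0,0,0],[0,0,0],0],[[0,0,0],[0,0,0],0],[[0,0,0],[0,0,0],0],[[0,0,0],[0,0,0],0],[[0,0,0],[0,0,0],0],[[0,0,0],[0,0,0],0]])

```text
clock: 6.6
tcp_pos: [0.6018, -0.1809, -0.0015]
tool_rot: [-1.065, 1.409, -1.412]
wrist_force: [0.7, -0.7, -1.0]
gripper_width: 0.143
```

```bash
python3 st.py
```

```text
t 6.6 tcp [ 601.8 -180.9   -1.5] jaw z -15.91 fingers [ 0.001  -0.0012 -1.    ] F [ 0.7 -0.7 -1. ] w 13.6 j6 -0.12
```

Gripped at 13.6 mm, which matches the 14 mm tail. Lifting and carrying it to the approach point.

Request:
move_arm(increments=[[[0,0,0.01],[0,0,0],0],[[0,0,0.02],[0,0,0],0],[[0,0,0.02],[0,0,0],0],[[-0.003,0.01,0],[0,0,0],0],[[-0.007,0.022,0],[0,0,-0.6],0],[[-0.007,0.022,0],[0,0,-0.6],0],[[-0.007,0.022,0],[0,0,-0.6],0],[[-0.007,0.022,0],[0,0,-0.6],0],[[-0.007,0.022,0],[0,0,0],0],[[-0.007,0.022,0],[0,0,0],0],[[0,0,0],[0,0,0],0],[[0,0,0],[0,0,0],0]])

```text
clock: 7.8
tcp_pos: [0.5496, -0.0291, 0.0485]
tool_rot: [-1.043, 1.445, -1.44]
wrist_force: [-0.7, -1.2, -2.5]
gripper_width: 0.146
```

```bash
python3 st.py "[535,44,27.5]"
```

```text
t 7.8 tcp [549.6 -29.1  48.5] jaw z -18.4 fingers [-3.9e-03  1.0e-04 -1.0e+00] F [-0.7 -1.2 -2.5] w 13.9 j6 0.15
delta [-14.6  73.1 -21. ]
```

Request:
move_arm(increments=[[[-0.005,0.015,-0.005],[0,-0.22,0],0],[[-0.005,0.015,-0.006],[0,0,0],0],[[-0.005,0.015,-0.006],[0,0,0],0],[[-0.003,0.01,-0.004],[0,0,0],0],[[0,0,0],[0,0,0],0],[[0,0,0],[0,0,0],0]])

```text
clock: 8.4
tcp_pos: [0.5293, 0.03, 0.0246]
tool_rot: [-1.04, 1.443, -1.442]
wrist_force: [0.5, 0.1, -1.1]
gripper_width: 0.142
```

```bash
python3 st.py "[529,31,27.5]"
python3 - <<'E'
from h import *
a,_=snap('top','t4');b,_=snap('side','s4')
print(proj('side',(.529,.031,.075)),proj('side',(.5655,.1393,.075)),proj('top',(.5655,.1393,.075)))
r=lambda x:cv2.resize(x,(400,400),interpolation=cv2.INTER_CUBIC)
cv2.imwrite('pics/c4.png',np.hstack([r(a[150:230,235:315]),r(b[130:210,250:330])])[:,:,::-1])
E
```

```text
t 8.4 tcp [529.3  30.   24.6] jaw z -18.45 fingers [-1.1e-03  1.0e-04 -1.0e+00] F [ 0.5  0.1 -1.1] w 13.5 j6 0.25
delta [-0.3  1.   2.9]
[290.  182.2] [275.  154.8] [251.7 192.6]
```

View pics/c4.png

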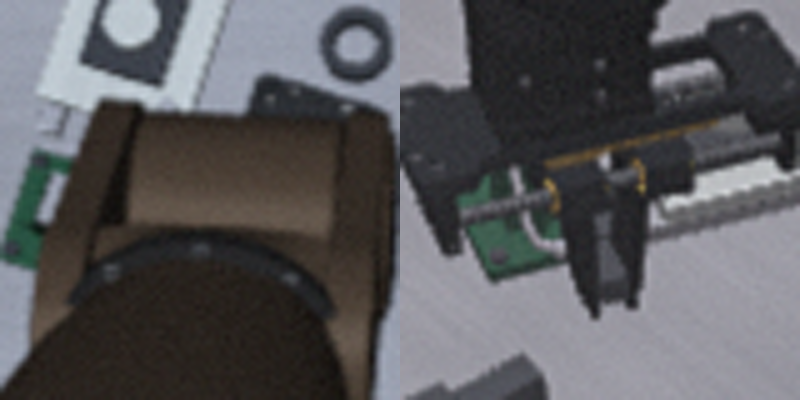

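The pin is held level in the grip, with the tip about 26 mm short of the mouth. I'll correct the height and feel in.

Request:
move_arm(increments=[[[0,0,0.0015],[0,0,0],0],[[0.0025,0.0076,0.0015],[0,0,0],0],[[0.0025,0.0076,0],[0,0,0],0],[[0.0006,0.0019,0],[0,0,0],0],[[0,0,0],[0,0,0],0]])

```text
clock: 9.0
tcp_pos: [0.5367, 0.0471, 0.0287]
tool_rot: [-1.037, 1.443, -1.445]
wrist_force: [-0.6, 0.4, -2.2]
gripper_width: 0.146
```

```bash
cat >> st.py <<'E'
u=np.array([np.cos(np.radians(71.5)),np.sin(np.radians(71.5)),0]);n=np.array([-u[1],u[0],0]);T=s['tcp_pos']*1000;F=s['wrist_force']
print('s to home',(280.3-T@u).round(1),'lat err',(T@n+492.4).round(1),'z err',(T[2]-27.5).round(1),'F along',(F@u).round(1),'lat',(F@n).round(1),'z',F[2].round(1),'M',s['moment'].round(2))
E
python3 st.py
```

```text
t 9.0 tcp [536.7  47.1  28.7] jaw z -18.61 fingers [ 0.0012 -0.     -1.    ] F [-0.6  0.4 -2.2] w 13.9 j6 0.29
s to home 65.4 lat err -1.7 z err 1.2 F along 0.2 lat 0.7 z -2.2 M [-0.13  0.08 -0.01]
```

Request:
move_arm(increments=[[[-0.0015,0.0005,-0.001],[0,0,0.1],0],[[0,0,0],[0,0,0],0],[[0.0008,0.0024,0],[0,0,0],0],[[0.0009,0.0028,0],[0,0,0],0],[[0.0009,0.0028,0],[0,0,0],0],[[0.0009,0.0028,0],[0,0,0],0]])

```text
clock: 9.6
tcp_pos: [0.5386, 0.0589, 0.0275]
tool_rot: [-1.038, 1.443, -1.444]
wrist_force: [-1.3, 0.3, -1.7]
gripper_width: 0.143
```

```bash
python3 st.py
```

```text
t 9.6 tcp [538.6  58.9  27.5] jaw z -18.52 fingers [ 7.e-04 -1.e-04 -1.e+00] F [-1.3  0.3 -1.7] w 13.5 j6 0.31
s to home 53.6 lat err 0.3 z err 0.0 F along -0.2 lat 1.4 z -1.7 M [-0.14  0.11 -0.  ]
```

Request:
move_arm(increments=[[[0.0009,0.0028,0],[0,0,0],0],[[0.0009,0.0028,0],[0,0,0],0],[[0.0009,0.0028,0],[0,0,0],0],[[0.0009,0.0028,0],[0,0,0],0]])

```text
clock: 10.0
tcp_pos: [0.5428, 0.0711, 0.0276]
tool_rot: [-1.037, 1.442, -1.444]
wrist_force: [1.8, -3.6, -1.5]
gripper_width: 0.147
```

```bash
python3 st.py
```

```text
t 10.0 tcp [542.8  71.1  27.6] jaw z -18.52 fingers [ 1.4e-03 -2.0e-04 -1.0e+00] F [ 1.8 -3.6 -1.5] w 14.0 j6 0.33
s to home 40.6 lat err 0.2 z err 0.1 F along -2.9 lat -2.8 z -1.5 M [-0.76 -0.13 -0.19]
```

The tip is in the tongue, and the lateral force of -2.8 N has the expected sign. Pushing on.

Request:
move_arm(increments=[[[0.0009,0.0028,0],[0,0,0],0],[[0.0009,0.0028,0],[0,0,0],0],[[0.0009,0.0028,0],[0,0,0],0]])

```text
clock: 10.3
tcp_pos: [0.5472, 0.0789, 0.0278]
tool_rot: [-1.035, 1.44, -1.446]
wrist_force: [0.6, -5.9, -2.7]
gripper_width: 0.145
```

```bash
python3 st.py
```

```text
t 10.3 tcp [547.2  78.9  27.8] jaw z -18.57 fingers [ 0.0041 -0.0014 -1.    ] F [ 0.6 -5.9 -2.7] w 13.8 j6 0.35
s to home 31.8 lat err -1.5 z err 0.3 F along -5.4 lat -2.4 z -2.7 M [-1.27  0.   -0.23]
```

Request:
move_arm(increments=[[[-0.0001,0.0032,0],[0.08,0.23,0],0],[[0.0004,0.003,0],[0,0,0],0],[[0.0007,0.003,0],[0,0,0],0]])

```text
clock: 10.6
tcp_pos: [0.5498, 0.0868, 0.0279]
tool_rot: [-1.036, 1.442, -1.447]
wrist_force: [0.5, -7.6, -3.4]
gripper_width: 0.145
```

```bash
python3 st.py
```

```text
t 10.6 tcp [549.8  86.8  27.9] jaw z -18.66 fingers [ 0.0022 -0.0018 -1.    ] F [ 0.5 -7.6 -3.4] w 13.8 j6 0.37
s to home 23.5 lat err -1.4 z err 0.4 F along -7.0 lat -2.9 z -3.4 M [-1.51 -0.09 -0.25]
```

Request:
move_arm(increments=[[[0.0,0.0034,-0.0002],[0.08,0.1,0.1],0],[[0.0004,0.0034,0],[0,0,0],0],[[0.0007,0.0034,0],[0,0,0],0],[[0.0008,0.0032,0],[0,0,0],0]])

```text
clock: 11.0
tcp_pos: [0.5532, 0.0967, 0.0277]
tool_rot: [-1.039, 1.44, -1.449]
wrist_force: [-0.2, -10.6, -1.4]
gripper_width: 0.142
```

```bash
python3 st.py
```

```text
t 11.0 tcp [553.2  96.7  27.7] jaw z -18.61 fingers [ 0.0017 -0.005  -1.    ] F [ -0.2 -10.6  -1.4] w 13.5 j6 0.39
s to home 13.1 lat err -1.5 z err 0.2 F along -10.1 lat -3.2 z -1.4 M [-1.95  0.14 -0.1 ]
```

Request:
move_arm(increments=[[[0.0002,0.0036,0],[0.25,0.1,0],0],[[0.0005,0.0036,0],[0,0,0],0],[[0.0008,0.0036,0],[0,0,0],0]])

```text
clock: 11.3
tcp_pos: [0.5559, 0.1048, 0.0278]
tool_rot: [-1.039, 1.442, -1.449]
wrist_force: [0.9, -9.1, -2.3]
gripper_width: 0.143
```

```bash
python3 st.py
```

```text
t 11.3 tcp [555.9 104.8  27.8] jaw z -18.65 fingers [ 0.0012 -0.0039 -1.    ] F [ 0.9 -9.1 -2.3] w 13.6 j6 0.4
s to home 4.5 lat err -1.5 z err 0.3 F along -8.3 lat -3.7 z -2.3 M [-1.68 -0.1  -0.09]
```

Request:
move_arm(increments=[[[0.0008,0.0034,0],[0.15,0.1,0],0],[[0.0008,0.0024,0],[0,0,0],0],[[0.0008,0.0022,0],[0,0,0],0]])

```text
clock: 11.6
tcp_pos: [0.5578, 0.1101, 0.0275]
tool_rot: [-1.044, 1.443, -1.448]
wrist_force: [-2.3, -23.7, 3.5]
gripper_width: 0.144
```

```bash
python3 st.py
```

```text
t 11.6 tcp [557.8 110.1  27.5] jaw z -18.6 fingers [-0.0031 -0.0053 -1.    ] F [ -2.3 -23.7   3.5] w 13.7 j6 0.41
s to home -1.1 lat err -1.6 z err 0.0 F along -23.2 lat -5.4 z 3.5 M [-4.06  0.58  0.02]
```

The force jumped to 23 N at the expected home distance, so the head is seated. Releasing and rising.

Request:
move_arm(increments=[[[0,0,0],[0,0,0],45],[[0,0,0],[0,0,0],45],[[0,0,0],[0,0,0],45],[[0,0,0],[0,0,0],45],[[0,0,0],[0,0,0],45],[[0,0,0.02],[0,0.2,0],45],[[0,0,0.04],[0,0,0],45],[[-0.003,-0.01,0.04],[0,0,0],0],[[-0.003,-0.01,0.03],[0,0,0],0],[[0,0,0],[0,0,0],0]])

```text
clock: 12.6
tcp_pos: [0.5503, 0.0909, 0.1615]
tool_rot: [-1.05, 1.447, -1.444]
wrist_force: [0.7, -0.3, 0.3]
gripper_width: 0.254
```

```bash
python3 st.py
```

```text
t 12.6 tcp [550.3  90.9 161.5] jaw z -18.53 fingers [-0.0095 -0.0049 -0.9999] F [ 0.7 -0.3  0.3] w 24.1 j6 0.37
s to home 19.5 lat err -0.6 z err 134.0 F along -0.1 lat -0.8 z 0.3 M [-0.1   0.05  0.  ]
```

Run:
```python
from h import *
b,_=snap('side','s5')
cv2.imwrite('pics/c5.png',cv2.resize(b[110:200,235:345],(770,630)[:2],interpolation=cv2.INTER_CUBIC)[:600,:,::-1])
u=np.array([.3173,.9483]);B=np.array([.5655,.1393])
for a in (.7,.92,1.1):
  for r in(.067,.094):
    p=B+u*(-.008+r*np.cos(a));q=proj('side',(*p,.075+r*np.sin(a)));print(a,r,q,(q-[235,110])*7)
q=proj('side',(*(B),.075));print((q-[235,110])*7);q=proj('side',(*(B-u*.031),.075));print((q-[235,110])*7)
```

```text
0.7 0.067 [268.6 131.5] [235.2 150.5]
0.7 0.094 [265.7 121.4] [214.9  79.8]
0.92 0.067 [269.6 130.2] [242.2 141.4]
0.92 0.094 [267.  119.5] [224.   66.5]
1.1 0.067 [270.6 130.2] [249.2 141.4]
1.1 0.094 [268.4 119.2] [233.8  64.4]
[280.  313.6]
[306.6 362.6]
```

View pics/c5.png

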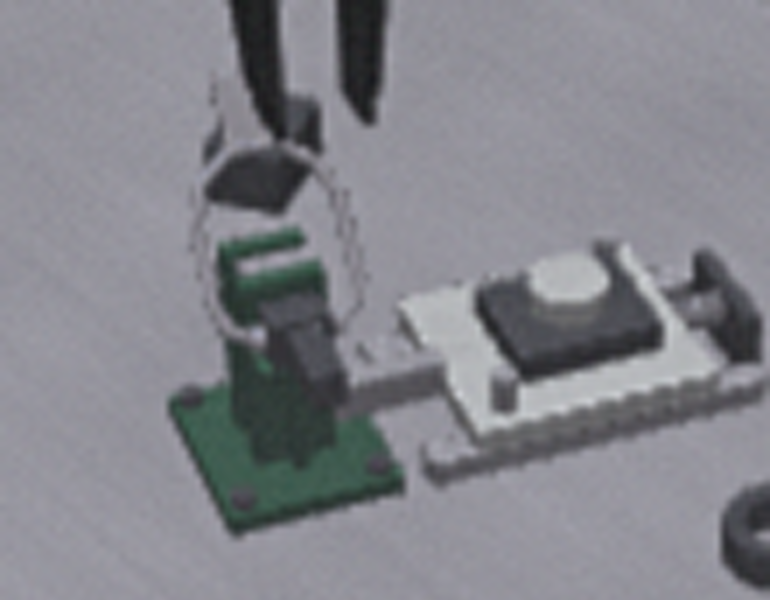

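The pin is through with its head at the lug, and the ring is raised, with its tab near crop (225,100). Measuring the ring angle from depth.

Run:
```python
from h import *
d=np.load('pics/s5.npy');P=xyz('side',d)
u=np.array([.3173,.9483]);n=np.array([-u[1],u[0]]);B=np.array([.5655,.1393])
r=P[...,:2]-B;A=r@u*1000+8;L=r@n*1000;Z=P[...,2]*1000-75
m=(d>0)&(abs(L)<45)&(A>-40)&(A<110)&(Z>22)&(Z<100)
for a,l,z,v,u_ in sorted(zip(A[m],L[m],Z[m],*np.nonzero(m)),key=lambda q:q[2]): 
    if z>35: print(round(a),round(l),round(z),f'{np.arctan2(z,a):.2f}',u_,v,end=' | ')
h=(d>0)&(abs(L)<13)&(A>-45)&(A<12)&(abs(Z)<14)
print('\nhead/tail top', [(round(a),round(l),round(z)) for a,l,z in zip(A[h],L[h],Z[h])][::3])
```

```text
24 26 35 0.96 262 142 | 28 -30 37 0.92 283 136 | 30 22 37 0.89 263 140 | 34 23 37 0.82 262 139 | 29 -25 37 0.91 281 136 | 31 -29 38 0.88 282 135 | 27 -27 38 0.96 282 136 | 31 21 39 0.90 263 139 | 30 -26 39 0.92 281 135 | 33 21 40 0.89 263 138 | 33 -24 41 0.89 280 134 | 35 20 42 0.87 263 137 | 31 -26 42 0.93 281 134 | 32 23 42 0.92 262 138 | 35 -27 42 0.88 281 133 | 34 18 42 0.90 264 137 | 36 -25 42 0.87 280 133 | 36 -22 43 0.87 279 133 | 36 17 43 0.87 264 136 | 37 -26 44 0.86 280 132 | 36 19 44 0.89 263 136 | 38 13 44 0.86 265 135 | 38 -21 45 0.88 278 132 | 37 16 45 0.88 264 135 | 36 -23 46 0.91 279 132 | 37 -18 46 0.89 277 132 | 36 19 47 0.91 263 135 | 39 15 47 0.87 264 134 | 38 13 47 0.89 265 134 | 39 -21 47 0.89 278 131 | 39 -16 48 0.89 276 131 | 39 -13 49 0.89 275 131 | 39 10 49 0.90 266 133 | 37 -18 49 0.93 277 131 | 41 7 49 0.88 267 132 | 38 13 50 0.91 265 133 | 41 -17 50 0.88 276 130 | 40 -6 50 0.90 272 131 | 42 -12 50 0.87 274 130 | 47 -11 50 0.82 273 129 | 41 -14 50 0.89 275 130 | 40 -3 50 0.89 271 131 | 41 -1 51 0.89 270 131 | 40 10 51 0.90 266 132 | 41 -9 51 0.89 273 130 |
[... 1633 characters left out ...]
, (9, 12, 11), (12, 3, 7), (9, -4, 7), (5, -13, 7), (6, 8, 9), (3, 1, 9), (2, -6, 8), (10, 12, 5), (3, 6, 8), (-1, 0, 9), (-2, -8, 7), (2, 9, 6), (-2, 3, 7), (-4, -5, 6), (-5, -12, 5), (2, 10, 3), (-6, 4, 7), (-8, -3, 6), (-11, -10, 6), (-9, 8, 7), (-9, 0, 5), (-12, -7, 6), (-4, 9, 1), (-14, 4, 7), (-14, -4, 5), (-3, 11, -3), (-8, 5, -1), (-17, 0, 4), (-22, -6, 6), (-4, 9, -5), (-13, 4, -1), (-24, -1, 6), (-28, -7, 7), (-6, 8, -8), (-19, 4, 1), (-29, -1, 6), (-31, -8, 6), (-6, 8, -11), (-21, 4, -1), (-30, -1, 4), (-36, -7, 7), (-27, 3, 0), (-37, -1, 6), (-36, -9, 3), (-38, 2, 5), (-36, -6, 1), (-38, 4, 2), (-36, -4, -2), (-35, 4, -3), (-38, -3, -3), (-34, 4, -7), (-37, -3, -7), (-38, 2, -8)]
```

The ring is at 0.89 rad and centred. The tail end sits 38 mm behind the hinge axis, as it should with the head home. Moving the shut fingers over the ring.

Request:
move_arm(increments=[[[0.0,0.0,0],[-0.28,-0.54,0],0],[[0.005,0.016,0],[0,0,0],0],[[0.0065,0.019,0],[0,0,0],0],[[0.0065,0.019,0],[0,0,0],0],[[0.006,0.016,0],[0,0,0],0],[[0,0,-0.01],[0,0,0],0],[[0,0,-0.01],[0,0,0],0],[[0,0,0],[0,0,0],0]])

```text
clock: 13.45
tcp_pos: [0.5721, 0.1684, 0.1304]
tool_rot: [-1.057, 1.444, -1.448]
wrist_force: [0.8, 0.6, 0.5]
gripper_width: 0.006
```

```bash
cat >> st.py <<'E'
print('A',(T@u-303.3).round(1),'tipZ',(T[2]+28-75).round(1))
E
python3 st.py
```

```text
t 13.45 tcp [572.1 168.4 130.4] jaw z -18.45 fingers [-0.012  -0.0115 -0.9999] F [0.8 0.6 0.5] w 0.6 j6 0.51
s to home -60.9 lat err 3.3 z err 102.9 F along 0.9 lat -0.5 z 0.5 M [-0.09  0.07 -0.06]
A 37.9 tipZ 83.4
```

Request:
move_arm(increments=[[[0.0028,-0.001,0],[0.66,-0.69,0],0],[[0,0,0],[0,0,0],0],[[0.001,0.003,-0.006],[0,0,0],0],[[0.001,0.003,-0.006],[0,0,0],0],[[0,0,0],[0,0,0],0]])

```text
clock: 13.95
tcp_pos: [0.5772, 0.1718, 0.1175]
tool_rot: [-1.036, 1.444, -1.444]
wrist_force: [0.1, 0.4, -0.0]
gripper_width: 0.002
```

```bash
python3 st.py
```

```text
t 13.95 tcp [577.2 171.8 117.5] jaw z -18.6 fingers [ 1.e-03  9.e-04 -1.e+00] F [ 0.1  0.4 -0. ] w 0.2 j6 0.5
s to home -65.8 lat err -0.5 z err 90.0 F along 0.4 lat 0.0 z -0.0 M [-0.09  0.05  0.02]
A 42.8 tipZ 70.5
```

Request:
move_arm(increments=[[[0.0008,0.0024,-0.004],[0,0,0],0],[[0.0013,0.0038,-0.005],[0,0,0],0],[[0.0013,0.0038,-0.005],[0,0,0],0],[[0.0013,0.0038,-0.005],[0,0,0],0],[[0.0013,0.0038,-0.005],[0,0,0],0],[[0,0,0],[0,0,0],0]])

```text
clock: 14.55
tcp_pos: [0.5838, 0.1914, 0.0912]
tool_rot: [-1.037, 1.444, -1.443]
wrist_force: [0.2, 0.5, 0.3]
gripper_width: 0.007
```

```bash
python3 st.py
```

```text
t 14.55 tcp [583.8 191.4  91.2] jaw z -18.57 fingers [ 1.e-03  8.e-04 -1.e+00] F [0.2 0.5 0.3] w 0.7 j6 0.53
s to home -86.4 lat err -0.5 z err 63.7 F along 0.6 lat -0.1 z 0.3 M [-0.1   0.09  0.04]
A 63.4 tipZ 44.2
```

```bash
cat > ring.py <<'E'
from h import *
import sys
_,d=snap('side',sys.argv[1]);P=xyz('side',d)
u=np.array([.3173,.9483]);n=np.array([-u[1],u[0]]);B=np.array([.5655,.1393])
r=P[...,:2]-B;A=r@u*1000+8;L=r@n*1000;Z=P[...,2]*1000-75
m=(d>0)&(abs(L)>17)&(abs(L)<32)&(A>10)&(A<70)&(abs(Z)<80)&(np.hypot(A,Z)>25)&(Z>-25)
print('wire',m.sum(),'ang',np.percentile(np.arctan2(Z[m],A[m]),[10,50,90]).round(2))
m=(d>0)&(abs(L)<16)&(A>55)&(A<105)&(Z>-40)&(Z<95)
o=sorted(zip(A[m],L[m],Z[m]));print([tuple(map(round,q)) for q in o][::max(1,len(o)//25)])
E
python3 ring.py s6
```

```text
wire 56 ang [0.48 0.53 0.57]
[(55, -15, 30), (55, -4, 59), (56, 0, 39), (56, 9, 87), (56, -2, 67), (56, -2, 32), (57, -10, 33), (57, -3, 37), (57, 8, 72), (58, 5, 39), (58, -13, 34), (59, -11, 37), (59, 6, 56), (60, 2, 34), (60, 4, 49), (60, 2, 36), (61, 10, 93), (61, -9, 36), (62, -9, 39), (63, 6, 39), (64, 6, 35), (64, 3, 37), (65, 1, -1), (65, 9, 85), (65, -11, 39), (66, 8, 70), (67, 2, 39), (68, 7, 72), (68, 6, 57), (69, 6, 44), (71, 8, 79), (72, 3, 45), (72, 6, 39), (74, 8, 74), (78, 6, 47), (79, 3, 47)]
```

The ring has followed down to 0.53 rad, as predicted. Continuing along the arc.

Request:
move_arm(increments=[[[0.0009,0.0026,-0.004],[0,0,0],0],[[0.0011,0.0034,-0.005],[0,0,0],0],[[0.0011,0.0034,-0.005],[0,0,0],0],[[0.001,0.003,-0.005],[0,0,0],0],[[0.0008,0.0025,-0.005],[0,0,0],0],[[0,0,0],[0,0,0],0]])

```text
clock: 15.2
tcp_pos: [0.5892, 0.2073, 0.0655]
tool_rot: [-1.036, 1.443, -1.444]
wrist_force: [0.9, -0.1, -0.6]
gripper_width: 0.005
```

```bash
python3 st.py
```

```text
t 15.2 tcp [589.2 207.3  65.5] jaw z -18.59 fingers [ 1.5e-03  9.0e-04 -1.0e+00] F [ 0.9 -0.1 -0.6] w 0.4 j6 0.56
s to home -103.2 lat err -0.5 z err 38.0 F along 0.2 lat -0.9 z -0.6 M [-0.1   0.14  0.  ]
A 80.2 tipZ 18.5
```

Request:
move_arm(increments=[[[0.0005,0.0015,-0.004],[0,0,0],0],[[0.0005,0.0015,-0.004],[0,0,0],0],[[0,0,-0.003],[0,0,0],0],[[0,0,-0.002],[0,0,0],0]])

```text
clock: 15.6
tcp_pos: [0.5905, 0.2106, 0.0517]
tool_rot: [-1.036, 1.443, -1.444]
wrist_force: [-0.5, 0.5, 1.2]
gripper_width: 0.002
```

```bash
python3 st.py
```

```text
t 15.6 tcp [590.5 210.6  51.7] jaw z -18.58 fingers [ 0.0021  0.001  -1.    ] F [-0.5  0.5  1.2] w 0.2 j6 0.56
s to home -106.8 lat err -0.7 z err 24.2 F along 0.3 lat 0.6 z 1.2 M [ 0.05  0.05 -0.04]
A 83.8 tipZ 4.7
```

Now at the snap zone, pressing in 2 mm rows.

Request:
move_arm(increments=[[[0,0,-0.0025],[0,0,0],0],[[0,0,-0.0025],[0,0,0],0],[[0,0,-0.0025],[0,0,0],0]])

```text
clock: 15.9
tcp_pos: [0.5912, 0.2114, 0.0449]
tool_rot: [-1.032, 1.443, -1.444]
wrist_force: [-0.6, 1.5, 2.3]
gripper_width: 0.003
```

```bash
python3 st.py
```

```text
t 15.9 tcp [591.2 211.4  44.9] jaw z -18.61 fingers [ 0.0045  0.0026 -1.    ] F [-0.6  1.5  2.3] w 0.3 j6 0.56
s to home -107.8 lat err -1.2 z err 17.4 F along 1.3 lat 1.0 z 2.3 M [ 0.14  0.29 -0.04]
A 84.8 tipZ -2.1
```

Request:
move_arm(increments=[[[-0.0004,-0.0006,-0.0025],[-0.1,0.2,0],0],[[-0.0002,-0.0002,-0.0025],[0,0,0],0],[[0,0,-0.0025],[0,0,0],0]])

```text
clock: 16.2
tcp_pos: [0.5903, 0.2101, 0.0365]
tool_rot: [-1.038, 1.444, -1.444]
wrist_force: [-0.1, -0.4, 1.0]
gripper_width: 0.002
```

```bash
python3 st.py
```

```text
t 16.2 tcp [590.3 210.1  36.5] jaw z -18.6 fingers [ 1.e-04  0.e+00 -1.e+00] F [-0.1 -0.4  1. ] w 0.2 j6 0.56
s to home -106.3 lat err -0.7 z err 9.0 F along -0.4 lat -0.1 z 1.0 M [-0.17  0.02  0.01]
A 83.3 tipZ -10.5
```

Request:
move_arm(increments=[[[0,0,-0.0015],[0,0,0],0],[[0,0,-0.0015],[0,0,0],0]])

```text
clock: 16.4
tcp_pos: [0.5903, 0.2098, 0.0329]
tool_rot: [-1.038, 1.444, -1.444]
wrist_force: [-0.3, -0.5, 4.9]
gripper_width: 0.001
```

```bash
python3 st.py; python3 ring.py s7
```

```text
t 16.4 tcp [590.3 209.8  32.9] jaw z -18.6 fingers [-3.e-04 -3.e-04 -1.e+00] F [-0.3 -0.5  4.9] w 0.1 j6 0.56
s to home -106.0 lat err -0.8 z err 5.4 F along -0.5 lat 0.1 z 4.9 M [-0.19  0.12 -0.01]
A 83.0 tipZ -14.1
wire 54 ang [-0.19  0.96  1.02]
[(55, -6, 90), (60, 14, -13), (61, 13, 94), (61, 11, -12), (62, -11, 93), (65, -3, 88), (68, 7, 39), (69, -8, 29), (70, 2, 0), (70, -8, 22), (70, -6, 34), (71, -5, 47), (71, 8, 19), (71, -6, 22), (71, 1, 41), (72, -8, 54), (72, 9, 34), (72, -13, 41), (73, -13, 34), (73, -2, 3), (74, -5, -5), (74, -3, 8), (76, 3, -7), (80, 10, 32), (86, 7, 9)]
```

Request:
move_arm(increments=[[[0,0,-0.002],[0,0,0],0],[[0,0,-0.0015],[0,0,0],0]])

```text
clock: 16.65
tcp_pos: [0.5909, 0.2098, 0.0306]
tool_rot: [-1.037, 1.443, -1.445]
wrist_force: [-2.0, -1.4, 12.2]
gripper_width: 0.004
```

```bash
python3 st.py
```

```text
t 16.65 tcp [590.9 209.8  30.6] jaw z -18.6 fingers [ 1.4e-03 -1.0e-04 -1.0e+00] F [-2.  -1.4 12.2] w 0.4 j6 0.56
s to home -106.1 lat err -1.4 z err 3.1 F along -2.0 lat 1.5 z 12.2 M [-0.44  0.55 -0.02]
A 83.1 tipZ -16.4
```

The force rises steadily at the stop. Retreating up and back behind the tail.

Request:
move_arm(increments=[[[0,0,0.01],[0,0,0],0],[[0,0,0.03],[0,0,0],0],[[0,0,0.04],[0,0,0],0],[[-0.003,-0.009,0.035],[0,0,0],0],[[-0.012,-0.036,0],[0,0,0],0],[[-0.014,-0.041,0],[0,0,0],0],[[-0.014,-0.041,0],[0,0,0],0],[[-0.009,-0.028,0],[0,0,0],0],[[0,0,0],[0,0,0],0],[[0,0,0],[0,0,0],0]])

```text
clock: 17.65
tcp_pos: [0.5359, 0.0503, 0.1528]
tool_rot: [-1.035, 1.439, -1.445]
wrist_force: [-0.7, 0.1, -0.4]
gripper_width: 0.008
```

```bash
python3 st.py;python3 - <<'E'
from h import *
b,d=snap('side','s8')
cv2.imwrite('pics/c8.png',cv2.resize(b[110:195,240:340],None,fx=7,fy=7,interpolation=cv2.INTER_CUBIC)[:600,:,::-1])
E
python3 ring.py s9
```

```text
t 17.65 tcp [535.9  50.3 152.8] jaw z -18.5 fingers [ 4.6e-03 -6.0e-04 -1.0e+00] F [-0.7  0.1 -0.4] w 0.8 j6 0.29
s to home 62.5 lat err 0.2 z err 125.3 F along -0.2 lat 0.6 z -0.4 M [-0.11  0.07  0.  ]
A -85.5 tipZ 105.8
wire 23 ang [-0.19 -0.15 -0.12]
[(58, 14, -9), (58, -3, 2), (58, 15, -12), (60, -1, 2), (61, -6, 0), (62, 11, -12), (64, 10, -10), (80, 6, -16), (82, 2, -15), (83, 5, -15), (84, -4, -14), (84, 7, -15), (85, 4, -13), (86, 1, -14), (86, -8, -14), (87, -2, -16), (87, -5, -14), (89, -11, -17), (89, 6, -16), (91, -3, -16), (92, -1, -16)]
```

View pics/c8.png

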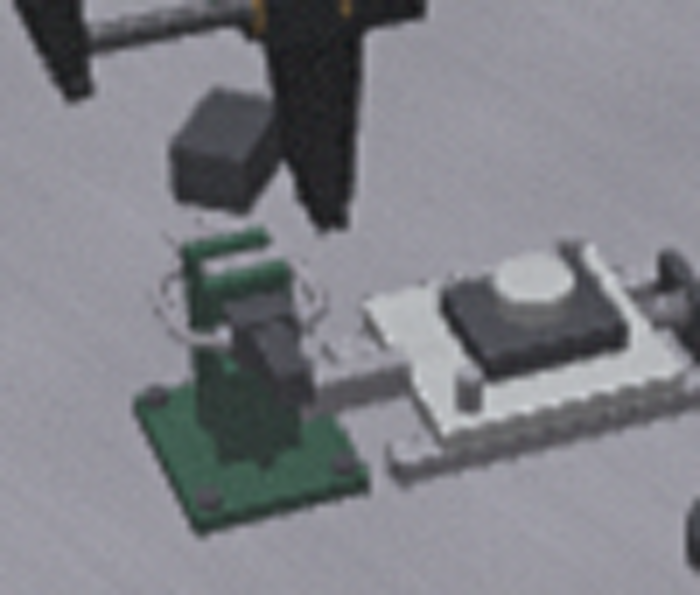

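The ring is locked: the tab is at 84 mm, Z ≈ -15 mm, so about -0.16 rad. Now I'll descend behind the tail and push it to check that the head is home.

Request:
move_arm(increments=[[[0,0,-0.02],[0,0.25,0],0],[[0,0,-0.035],[0,0,0],0],[[0,0,-0.035],[0,0,0],0],[[0,0,-0.018],[0,0,0],0],[[0,0,0],[0,0,0],0],[[0.003,0.009,0],[0,0,0],0],[[0.003,0.009,0],[0,0,0],0],[[0,0,0],[0,0,0],0]])

```text
clock: 18.55
tcp_pos: [0.5461, 0.0774, 0.0434]
tool_rot: [-1.039, 1.432, -1.438]
wrist_force: [0.1, 0.6, -0.0]
gripper_width: 0.004
```

```bash
python3 st.py
```

```text
t 18.55 tcp [546.1  77.4  43.4] jaw z -17.95 fingers [ 6.2e-03 -1.0e-04 -1.0e+00] F [ 0.1  0.6 -0. ] w 0.4 j6 0.33
s to home 33.6 lat err -1.0 z err 15.9 F along 0.6 lat 0.1 z -0.0 M [-0.08  0.14  0.02]
A -56.6 tipZ -3.6
```

Request:
move_arm(increments=[[[-0.001,0,-0.006],[0,0.36,-0.5],0],[[0,0,0],[0,0,0],0],[[0.0008,0.0024,0],[0,0,0],0],[[0.0008,0.0024,0],[0,0,0],0],[[0.0008,0.0024,0],[0,0,0],0]])

```text
clock: 19.05
tcp_pos: [0.5485, 0.0854, 0.039]
tool_rot: [-1.037, 1.441, -1.444]
wrist_force: [0.9, 0.1, -0.6]
gripper_width: 0.005
```

```bash
python3 st.py
```

```text
t 19.05 tcp [548.5  85.4  39. ] jaw z -18.48 fingers [ 2.6e-03 -1.0e-04 -1.0e+00] F [ 0.9  0.1 -0.6] w 0.5 j6 0.36
s to home 25.3 lat err -0.7 z err 11.5 F along 0.3 lat -0.8 z -0.6 M [-0.12  0.13 -0.02]
A -48.3 tipZ -8.0
```

Request:
move_arm(increments=[[[0.0005,0.0016,0],[0,0,0],0],[[0.0005,0.0016,0],[0,0,0],0]])

```text
clock: 19.25
tcp_pos: [0.548, 0.0861, 0.0386]
tool_rot: [-1.044, 1.44, -1.444]
wrist_force: [-3.3, -19.4, -0.3]
gripper_width: 0.004
```

```bash
python3 st.py
```

```text
t 19.25 tcp [548.   86.1  38.6] jaw z -18.37 fingers [-0.0014 -0.0041 -1.    ] F [ -3.3 -19.4  -0.3] w 0.4 j6 0.36
s to home 24.8 lat err 0.0 z err 11.1 F along -19.4 lat -3.0 z -0.3 M [-3.58  0.66 -0.06]
A -47.8 tipZ -8.4
```

Request:
move_arm(increments=[[[0.0005,0.0015,0],[0,0,0],0],[[0.0005,0.0015,0],[0,0,0],0]])

```text
clock: 19.45
tcp_pos: [0.5478, 0.0859, 0.0383]
tool_rot: [-1.05, 1.44, -1.446]
wrist_force: [-2.2, -13.7, 0.2]
gripper_width: 0.008
```

```bash
python3 st.py
```

```text
t 19.45 tcp [547.8  85.9  38.3] jaw z -18.33 fingers [-0.005  -0.0084 -1.    ] F [ -2.2 -13.7   0.2] w 0.8 j6 0.37
s to home 25.0 lat err 0.1 z err 10.8 F along -13.7 lat -2.3 z 0.2 M [-2.5   0.47 -0.03]
A -48.0 tipZ -8.7
```

Request:
move_arm(increments=[[[0.0007,0.0022,0],[0.4,-0.2,0],0],[[0.0006,0.002,0],[0.3,0,0],0]])

```text
clock: 19.65
tcp_pos: [0.5478, 0.0862, 0.0381]
tool_rot: [-1.046, 1.443, -1.439]
wrist_force: [-2.9, -16.7, 1.9]
gripper_width: 0.004
```

```bash
python3 st.py
```

```text
t 19.65 tcp [547.8  86.2  38.1] jaw z -18.27 fingers [-0.0052 -0.001  -1.    ] F [ -2.9 -16.7   1.9] w 0.4 j6 0.36
s to home 24.7 lat err 0.2 z err 10.6 F along -16.8 lat -2.6 z 1.9 M [-3.12  0.56 -0.05]
A -47.7 tipZ -8.9
```

Four rows at 14–19 N moved nothing, and the earlier sliding drag was only 8–10 N, so the head is home. Backing off for a final check.

Request:
move_arm(increments=[[[-0.001,-0.004,0],[0,0,0],0],[[-0.005,-0.014,0],[0,0,0],0],[[-0.008,-0.024,0.02],[0,0,0],0],[[-0.008,-0.024,0.04],[0,0,0],0],[[0,0,0.05],[0,0,0],0],[[0,0,0.03],[0,0,0],0],[[0,0,0],[0,0,0],0],[[0,0,0],[0,0,0],0]])

```text
clock: 20.45
tcp_pos: [0.5215, 0.0138, 0.1819]
tool_rot: [-1.047, 1.446, -1.439]
wrist_force: [0.4, 0.4, -0.4]
gripper_width: 0.004
```

```bash
python3 st.py;python3 ring.py s10
python3 - <<'E'
from h import *
u=np.array([.3173,.9483]);n=np.array([-u[1],u[0]]);B=np.array([.5655,.1393])
for f in('s5','s8','s10'):
    d=np.load(f'pics/{f}.npy');P=xyz('side',d);r=P[...,:2]-B;A=r@u*1000+8;L=r@n*1000;Z=P[...,2]*1000-75
    h=(d>0)&(abs(L)<6)&(A>-50)&(A<-15)&(abs(Z)<6);print(f,'tail back',np.sort(A[h])[:12].round(1))
b=cv2.imread('pics/s10.png');cv2.imwrite('pics/c10.png',cv2.resize(b[110:195,240:340],None,fx=7,fy=7,interpolation=cv2.INTER_CUBIC)[:600])
E
```

```text
t 20.45 tcp [521.5  13.8 181.9] jaw z -18.35 fingers [-7.5e-03 -7.0e-04 -1.0e+00] F [ 0.4  0.4 -0.4] w 0.4 j6 0.22
s to home 101.7 lat err 2.3 z err 154.4 F along 0.5 lat -0.2 z -0.4 M [-0.1   0.07  0.03]
A -124.7 tipZ 134.9
wire 26 ang [-0.2  -0.14 -0.11]
[(55, -2, 5), (58, 0, 3), (59, 15, -12), (60, 14, -10), (61, 11, -12), (64, -2, 3), (65, 1, -1), (65, 10, -12), (65, 12, -11), (75, 7, -12), (77, 3, -11), (82, -1, -12), (83, 2, -13), (84, 4, -15), (85, 4, -13), (85, 6, -13), (87, -2, -13), (92, 2, -15), (92, -6, -17), (92, 5, -14), (92, -10, -15), (93, -1, -16), (94, -7, -15)]
s5 tail back [-38.3 -38.2 -38.  -37.9 -37.9 -37.8 -36.8 -36.7 -36.  -35.8 -35.5 -35.4]
s8 tail back [-38.3 -37.9 -37.5 -37.1 -37.  -36.8 -36.8 -36.5 -36.5 -36.  -35.4 -35. ]
s10 tail back [-39.6 -39.  -38.8 -37.7 -37.7 -37.3 -37.2 -37.  -36.8 -36.8 -36.7 -36.6]
```

View pics/c10.png

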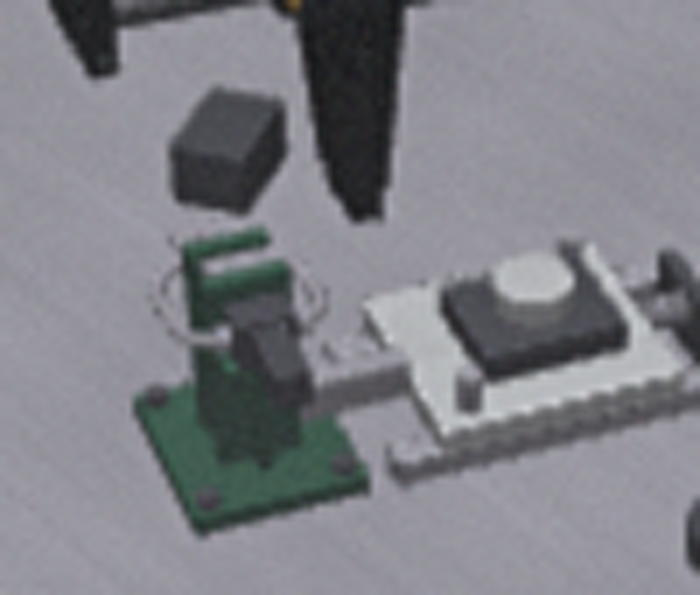

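The picture shows the head against the lug, the ring below the pin axis on the far side, and the gripper clear. Handing in.

```bash
python3 -c "
from bench import manip;print(manip.sign_off())"
```

```text
the job is handed in; nothing more can be done
None
```

The linchpin is through the bracket and tongue with its head home and its ring locked. I handed the job in at about 20.5 s. Sign-off gives no verdict, so this rests on my own checks below.

- **Insertion:** the pin went in from the shelf side, ring up. It slid at 3–10 N, then the force rose to 23 N as the head met the lug.
- **Ring:** I pressed the tab down until it met its stop at 12 N. In the last depth image the tab is about 84 mm from the hinge and 13–15 mm below the axis. That is about -0.16 to -0.17 rad, which is the locked position.
- **Head home:** after pressing, I pushed the tail with shut fingers at readings of 14–19 N. It did not move, so the head stayed home. The tail-end depth readings before and after agree within the camera noise of 1–2 mm.
- **Other things on the bench:** I didn't touch them knowingly. The last crop shows the block and sled in place, but I took no final picture of the whole bench.

Some things disagreed:

- **TCP height:** the real fingertips end about 28 mm short of the reported TCP. The first grasp closed on air just above the tail, so I went by the camera heights after that.
- **Ring snap force:** my readings between calls peaked at only 2.3 N, against the 5–10 N expected. The peak probably fell between readings.

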